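# Ready the dough proofing box and hold its lid open

## Robot

A 7-joint arm with a two-finger parallel gripper is mounted at the origin on the work surface. World frame = base frame: x ahead of the robot, y to its left, z up, the work surface at z = 0. Lengths are in m, angles in rad, forces in N, time in s.
With the tool pointing down it reaches from about 0.4 to 0.85 m from the base axis. Payload 4.5 kg.
Tool frame: the origin (TCP) lies where the fingers leave the gripper's body, on its centre line; the fingertips stand 64 mm ahead of it and the grasp point (between the pads) lies 45 mm ahead of it; z points along the fingers, y is the line along which they close (so a half turn about z gives the same grasp; the last joint's range is limited). The gripper opens to 88 mm and grips with 3 to 60 N. Pads are 18 mm wide; open, the fingers measure 123 mm over their backs; the gripper's body (75 mm by 187 mm) begins 45 mm behind the grasp point.
Start: joints at [1.371, 0.689, -0.195, 1.565, 0.157, 0.902, -0.215], TCP at [0.145, -0.608, 0.303] pointing down, gripper open.
Joint ranges: [-3.01, 3.01], [-0.46, 2.08], [-1.47, 1.51], [0.13, 2.56], [-1, 4.14], [0.04, 2.09], [-2.66, 2.66]. Speed limits (rad/s): [2.57, 2.57, 3.14, 3.14, 3.14, 3.14, 3.14].

## Interface

Orientations are given as a unit quaternion [x, y, z, w].
In Python, from plant import r gives the robot as it stands.
- The arm moves only by the tool play_rows, never from a script. Its arguments are lists of equal length, an entry for each row: "translation": the shift along the tool's x, y, z in m, a list of three; "delta_rot": the turn, a rotation vector about the tool's x, y, z in degrees, a list of three; "grip": the opening, from -1 (shut) to 1 (fully open). In form: {"translation": [[x, y, z], ...], "delta_rot": [[rx, ry, rz], ...], "grip": [grip, ...]}. A call has 1 to 20 rows; each row shifts and turns the commanded pose from where the row before left it, along the tool's axes as they then stand; what a row does not reach is not made up. A row lasts 1/8 s, in which the tool goes at most 62.5 mm and 10.7 degrees, less where a joint would pass 70% of its speed; a pose out of reach is approached as far as the arm can. A call with a gripper value outside its range is refused whole. The fingers move at their own pace and stop on an object; "squeeze" is the grip in N (left out, the last holds). Time passes only in rows, so rows that do not move let the fingers close. It gives the time, the measured TCP pose, the force, the opening and the grip force at its end, in the units of the state.
- r.get_state(): the state, without advancing time (a new reading comes with each control period).
- r.snapshot(name): name is "side" or "top"; returns the picture (480x640x3 uint8, blue, green, red); there is no depth.
- r.get_calibration(name): a dict with "intrinsics" (3x3 intrinsics, pixels), "eye" and "rotation" of the camera in the world. Camera axes: x right, y up, looking along -z (the intrinsics and any distortion apply to the point x, -y, -z); pixel columns grow to the right and rows downward; lengths in m; the calibration is good to about 2 mm. A picture is of the moment at which its call begins. get_calibration takes no time and is no camera call.
- r.finish_job(): hands the job in; it is judged then, once.
Trained networks look in the newest picture that a camera, given by its name, has taken for a name from the list of things; names that differ only in an ending like _2 or _b are one class to them, and where a whole thing is asked for, a point or a joint stands for the part that bears it (a point fixed in the world has none). Each returns a list of dicts, best first, with "confidence" (0 to 1); they miss things now and then, are a little off and sometimes report something else, mostly with a low value. They report only what shows in the picture. A call takes as long as a camera call. They do not tell look-alikes from the thing itself.
- r.look_for(camera, target): "point" ([x, y, z] in m, in world coordinates, good to about 4 mm: the middle of the surface that is visible of it).
- r.silhouettes(camera, target): "pixels" (480x640 bool, what is visible of it).
The state is a dict: "clock": time; "q": joint angles; "qd": joint speeds; "joint_torque": joint torques, N m; "tool_pos": TCP position; "eef_rot": TCP orientation; "contact_force": force on the tool from outside, world axes, zero at the start; "moment": the same for the moment, N m; "opening": opening from 0.0 (shut) to 1.0 (fully open); "finger_force": force on a finger pad.
Only numpy, scipy, OpenCV 4.12 (cv2) and the standard library are available. Lean on these libraries where they do the work, as an engineer would, in place of code of your own. Each camera call takes 0.05 s, during which the arm holds its last target. There are 200 camera calls.

## Task

Set the small blue ceramic water dish down upright on the floor of the proofing box's pulled-out drawer without dropping it, let go, and push the drawer fully home. Then lift the box's blue lid by its steel bar to 45 degrees open and finish while still holding it there with the gripper's fingers, steady and with nothing else propping it, so that the baker can put a tin in. Leave the other things on the counter where they are.

Things in the scene. Friction and masses are not known exactly. Their poses are not given: they have to be found in the camera images.
- dish: small blue straight-sided ceramic dish (empty, open on top): about 62 mm outside diameter, 36 mm tall, 4 mm wall, 0.08 to 0.17 kg. Origin at the centre of its underside, z up. Starts standing on the counter to the left or right of the drawer (it swaps places with the black canister)
- proofer: white proofing box fixed to the counter, 200 mm deep (its x), 400 mm wide (its y): on its left (y from -20 to 200 mm) the lidded chamber, 155 mm high; on its right (y from -200 to -20 mm) a low module, 66 mm high, with the water drawer. Origin at the centre of the whole underside; its front faces its -x, towards the robot; turned by up to 7 degrees
- drawer (a joint): travel of the shallow drawer in metres: 0 fully home (outer face of the blue front 1 mm proud of the box's front), grows as it is pulled out towards the box's -x, 0.15 at most; starts pulled out 0.12 to 0.14. It slides stiffly (about 2 N friction plus 6 N per m/s) and stays where it is left
- drawer_floor (a point): centre of the drawer's inner floor, on its surface, axes parallel to the box's, 13 mm above the counter. The drawer's inside is 162 mm long (x: -80 to +82 mm from here) and 140 mm wide (y); its grey walls stand 31 mm above the floor, the blue front panel (12 mm thick) 45 mm. Only the part in front of the box is open from above; inside the box there is 47 mm above the floor
- drawer_front (a point): centre of the outer face of the drawer's plain blue front panel (160 mm wide, its foot 8 mm and its top 58 mm above the counter), 92 mm in front of drawer_floor; push here in the box's +x direction to shut it
- lid_hinge (a joint): opening angle of the lid in rad: 0 shut, 0.785 = 45 degrees, 1.8 at most. The hinge runs along the top of the chamber's rear edge, 156 mm above the counter; the lid opens by its front edge rising. It has no stay: it falls shut by its own weight if let go below about 1.5 rad
- lid: blue lid panel 200 x 220 x 10 mm with a round steel handle bar, 0.3 to 0.52 kg in all. Origin at the middle of the bar: 10 mm in diameter, 110 mm long, along y, 45 mm in front of the panel's front edge, on a stub at each end; 161 mm above the counter when shut. Axes are the box's when shut and turn with the lid; hinge line at x = +245, z = -5 mm. The bar turns in a 30 N pinch
- canister: bystander: black canister with a light cap, 72 mm in diameter, 100 mm tall, origin at the centre of its underside; stands on the side of the drawer where the dish is not
- loaf_tin: bystander: empty dark steel loaf tin, 200 x 100 x 70 mm, left of the box; origin at the centre of its underside
- sugar_pot: bystander: turned wooden sugar pot with a knob, 84 mm in diameter, 94 mm tall, right of the box; origin at the centre of its underside
- cup: bystander: white cup, 72 mm in diameter, 85 mm tall, right of the box towards the back; origin at the centre of its underside
There are look-alikes about, which are no part of the job. There is more than one size of the dish; the job needs the smallest.

How it is judged:
On the way, in this order (a step that is already met when the one before it is completed fails the run):
1. the dish stands upright on the drawer floor, let go (x of dish in the frame of drawer_floor between -0.056 and 0.056 m and y of dish in the frame of drawer_floor between -0.042 and 0.042 m and z of dish in the frame of drawer_floor between -0.006 and 0.008 m and angle between dish's own z axis and vertical below 0.15 rad and contact force between the fingers and dish below 0.1 N and linear speed of dish below 0.03 m/s), for 0.2 s.
2. the drawer is pushed fully home with the dish in it (all of step 1 and value of joint drawer below 0.008 m), for 0.2 s.
3. the fingers hold the lid steady at 45 degrees (within 7) (value of joint lid_hinge between 0.655 and 0.915 rad and velocity of joint lid_hinge between -0.08 and 0.08 rad/s and contact force between the fingers and lid above 0.5 N), for 0.3 s.
At the end, for the whole second after the job is handed in: Fingers hold the lid steady (under 0.08 rad/s) at 45 degrees within 7 (0.655 to 0.915 rad), pressing over 0.5 N, no loose thing touching it; drawer home within 8 mm; dish upright (0.15 rad), at rest and untouched on the drawer floor (all of step 2 and all of step 3 and contact force between lid and dish below 0.1 N and contact force between lid and canister below 0.1 N and contact force between lid and loaf_tin below 0.1 N and contact force between lid and sugar_pot below 0.1 N and contact force between lid and cup below 0.1 N); the arm keeps its last pose, push and grip.
It fails at once if the dish is dropped (moves faster than 0.7 m/s out of the fingers) (contact force between the fingers and dish below 0.1 N and linear speed of dish above 0.7 m/s).
It fails at once if another thing on the counter is pushed more than 30 mm from its place (distance of any of canister, loaf_tin, sugar_pot, cup from where it was at the start of the episode above 0.03 m).
It also fails if it takes over 72 s, if anything falls off the work surface, if the arm or the gripper's body presses on something with over 40 N, if the wrist force passes 120 N, or if a joint passes its speed limit or range.

## Working session

There is one attempt and no reset: what is moved stays moved. The work goes in short steps, Python scripts to look and compute and a tool call to move; the robot and the scene stay as the last step left them, time stands still between calls to the robot, and variables do not carry over. Pictures are saved under pics/ and viewed, at most 10 in all, crops included, and the job is handed in when it is done.

Besides the shell and the picture viewer there is one more tool, called after "Emit:" as name(argument=value, ...) on one line, values as JSON. play_rows: Moves the arm, as the interface text tells. Its arguments: {"type":"object","properties":{"translation":{"type":"array","items":{"type":"array","items":{"type":"number"}}},"delta_rot":{"type":"array","items":{"type":"array","items":{"type":"number"}}},"grip":{"type":"array","items":{"type":"number"}},"squeeze":{"type":"number"}},"required":["translation","delta_rot","grip"]}

```bash
mkdir -p pics; ls; python3 - <<'E'
from plant import r
import cv2,numpy as np
s=r.get_state();print(s)
for n in("side","top"):
    im=r.snapshot(n);cv2.imwrite(f"pics/{n}0.png",im)
    c=r.get_calibration(n);print(n,c)
    for t in("dish","proofer","drawer_front","drawer_floor","lid","canister","loaf_tin","sugar_pot","cup"):
        K=np.array(c["intrinsics"]);R=np.array(c["rotation"]);e=np.array(c["eye"])
        for d in r.look_for(n,t):
            p=R.T@(np.array(d["point"])-e);q=K@[p[0],-p[1],-p[2]];q=q/q[2]
            print(n,t,np.round(d["point"],3),round(d["confidence"],2),q[:2].astype(int))
E
```

```text
pics
{'clock': 0.0, 'q': array([ 1.37080824,  0.68996447, -0.19452725,  1.56631994,  0.15735102,
        0.90248835, -0.21512899]), 'qd': array([ 0.00056511, -0.00116031, -0.00090339,  0.00132189,  0.00099106,
       -0.0004047 , -0.00145469]), 'joint_torque': array([ 3.42663907e-05, -5.27561545e+01, -1.26665600e+00, -1.53433746e+01,
       -5.25898975e-02,  6.44944055e-03,  2.01964426e-04]), 'tool_pos': array([ 0.14463168, -0.60752114,  0.30192887]), 'eef_rot': array([ 9.93169771e-01,  1.16674816e-01, -1.83120944e-04, -8.72214442e-04]), 'contact_force': array([-0.34665659, -0.81372451, -0.59996208]), 'moment': array([-0.0233649 , -0.01815617,  0.0393573 ]), 'finger_force': 0.0, 'opening': 1.003778788829626}
side {'intrinsics': array([[530.89485012,   0.        , 318.20264399],
       [  0.        , 530.89485012, 237.72696542],
       [  0.        ,   0.        ,   1.        ]]), 'eye': array([0.01085158, 0.67708072, 0.99797019]), 'rotation': array([-0.12416093,  0.36762593,  0.86518256, -0.31763876])}Traceback (most recent call last):
  File "<stdin>", line 10, in <module>
ValueError: matmul: Input operand 1 has a mismatch in its core dimension 0, with gufunc signature (n?,k),(k,m?)->(n?,m?) (size 3 is different from 4)
```

```bash
cat > h.py <<'E'
from plant import r
import cv2,numpy as np
from scipy.spatial.transform import Rotation as Ro
def cam(n):
    c=r.get_calibration(n);return np.array(c["intrinsics"]),Ro.from_quat(c["rotation"]).as_matrix(),np.array(c["eye"])
def proj(n,P):
    K,R,e=cam(n);p=R.T@(np.array(P)-e);q=K@[p[0],-p[1],-p[2]];return q[:2]/q[2]
def ray(n,uv,z):
    K,R,e=cam(n);d=np.linalg.inv(K)@[uv[0],uv[1],1];d=R@[d[0],-d[1],-d[2]];return e+d*(z-e[2])/d[2]
E
python3 - <<'E'
from h import *
for n in("side","top"):
    im=r.snapshot(n);cv2.imwrite(f"pics/{n}0.png",im)
    print(n,r.get_calibration(n))
    for t in("dish","proofer","drawer_front","lid","canister","loaf_tin","sugar_pot","cup"):
        for d in r.look_for(n,t):
            print(n,t,np.round(d["point"],3),round(d["confidence"],2),proj(n,d["point"]).astype(int))
E
```

```text
side {'intrinsics': array([[530.89485012,   0.        , 318.20264399],
       [  0.        , 530.89485012, 237.72696542],
       [  0.        ,   0.        ,   1.        ]]), 'eye': array([0.01085158, 0.67708072, 0.99797019]), 'rotation': array([-0.12416093,  0.36762593,  0.86518256, -0.31763876])}
side dish [ 0.498 -0.479  0.032] 0.95 [438 188]
side dish [ 0.346 -0.303  0.032] 0.88 [454 245]
side dish [ 0.474 -0.346  0.024] 0.75 [420 217]
side dish [0.677 0.126 0.163] 0.4 [240 238]
side proofer [0.615 0.084 0.092] 0.77 [274 262]
side drawer_front [ 0.519 -0.076  0.013] 0.61 [347 267]
side lid [0.683 0.124 0.162] 0.92 [239 236]
side canister [0.476 0.361 0.088] 0.57 [229 378]
side loaf_tin [0.682 0.388 0.018] 0.81 [156 348]
side sugar_pot [ 0.592 -0.334  0.052] 0.65 [384 193]
side cup [ 0.73  -0.316  0.066] 0.97 [341 172]
top {'intrinsics': array([[473.29386355,   0.        , 320.70482773],
       [  0.        , 473.29386355, 242.76665613],
       [  0.        ,   0.        ,   1.        ]]), 'eye': array([ 0.36728252, -0.03846792,  1.19506009]), 'rotation': array([-0.07605412,  0.0642644 ,  0.70531935, -0.70186214])}
top dish [ 0.498 -0.481  0.016] 0.95 [506 283]
top dish [ 0.479 -0.345  0.013] 0.62 [451 291]
top dish [ 0.347 -0.296  0.014] 0.62 [435 346]
top proofer [0.649 0.009 0.068] 0.64 [308 221]
top drawer_front [ 0.511 -0.071  0.013] 0.77 [341 279]
top lid [0.688 0.115 0.167] 0.89 [260 193]
top canister [0.48  0.339 0.102] 0.84 [166 288]
top loaf_tin [ 0.597 -0.351  0.058] 0.7 [456 241]
top sugar_pot [ 0.596 -0.348  0.058] 0.91 [455 241]
top cup [ 0.747 -0.333  0.051] 0.68 [445 183]
```

View pics/side0.png

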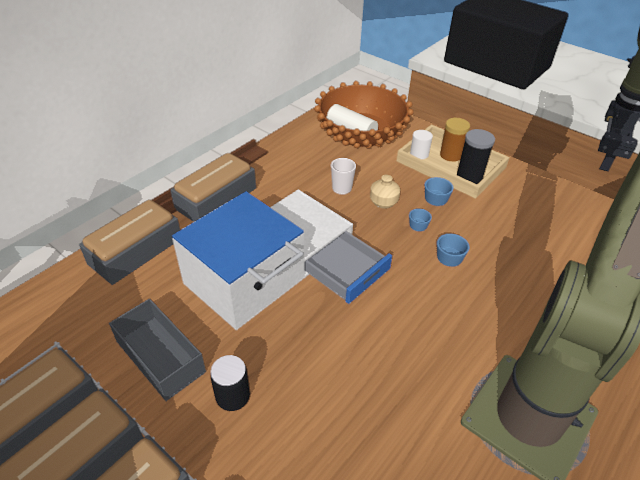

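View pics/top0.png

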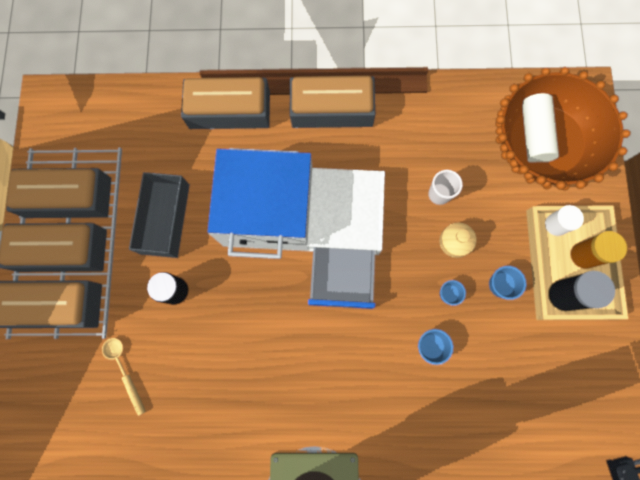

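Both pictures show three blue dishes that could be confused. In the top view they are at (453,292), (506,283) and (435,346), and in the side view at (420,218), (438,190) and (452,249). The one at (453,292) looks smallest. The drawer is open, with its blue front along row ~303 in the top view, columns 308–375. The lid bar is at about (255,256).

```bash
python3 - <<'E'
from h import *
im=r.snapshot("top");cv2.imwrite("pics/crop1.png",cv2.resize(im[200:380,200:540],None,fx=2.3,fy=2.3,interpolation=cv2.INTER_CUBIC))
for n in("top","side"):
    if n=="side": r.snapshot(n)
    for d in r.silhouettes(n,"dish"):
        m=d["pixels"].astype(np.uint8);v,u=np.nonzero(m)
        if len(u)<20: continue
        print(n,round(d["confidence"],2),len(u),u.min(),u.max(),v.min(),v.max())
        # rim ellipse via hull in top view -> extents on plane z=.036
        P=np.array([ray(n,(a,b),0.036)[:2] for a,b in zip(u,v)])
        print("  ext",np.round(P.min(0),3),np.round(P.max(0),3),np.round(np.ptp(P,axis=0),3))
    for t,z in(("drawer_front",.058),("lid",.166),("proofer",.066)):
        for d in r.silhouettes(n,t):
            m=d["pixels"].astype(np.uint8);c,_=cv2.findContours(m,0,2);c=max(c,key=cv2.contourArea)
            b=cv2.boxPoints(cv2.minAreaRect(c));print(n,t,round(d["confidence"],2),b.astype(int).tolist(),[np.round(ray(n,p,z)[:2],3).tolist() for p in b])
# blue masks top
hsv=cv2.cvtColor(im,cv2.COLOR_BGR2HSV);m=cv2.inRange(hsv,(100,120,60),(125,255,255))
k,l,st,ce=cv2.connectedComponentsWithStats(m)
for i in range(1,k):
    if st[i,4]>60:
        c,_=cv2.findContours((l==i).astype(np.uint8),0,2)
        b=cv2.boxPoints(cv2.minAreaRect(c[0]));print(st[i],ce[i].astype(int),b.round(1).tolist())
E
```

```text
top 0.88 507 439 464 280 304
  ext [ 0.447 -0.369] [ 0.506 -0.307] [0.058 0.062]
top 0.67 951 418 452 329 363
  ext [ 0.309 -0.331] [ 0.388 -0.251] [0.079 0.081]
top 0.59 978 489 525 266 298
  ext [ 0.461 -0.518] [ 0.54  -0.429] [0.078 0.089]
top 0.17 8772 208 310 147 258Traceback (most recent call last):
  File "<stdin>", line 10, in <module>
  File "h.py", line 9, in ray
    K,R,e=cam(n);d=np.linalg.inv(K)@[uv[0],uv[1],1];d=R@[d[0],-d[1],-d[2]];return e+d*(z-e[2])/d[2]
          ~~~^^^
  File "h.py", line 5, in cam
    c=r.get_calibration(n);return np.array(c["intrinsics"]),Ro.from_quat(c["rotation"]).as_matrix(),np.array(c["eye"])
ValueError: time passes only in moves, steps and waits
```

View pics/crop1.png

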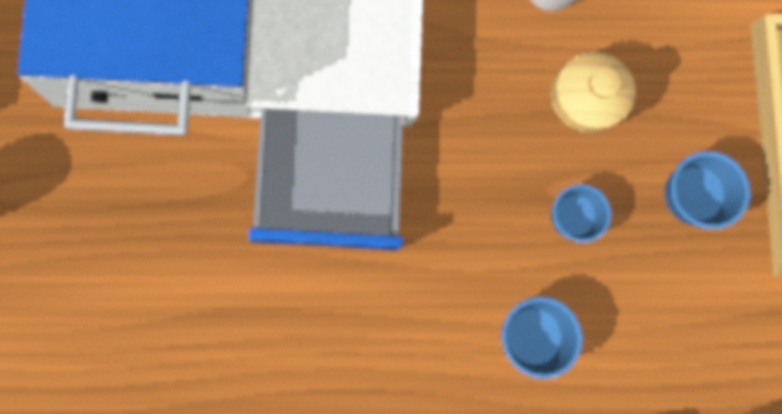

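The crop shows the dish at crop (582,213), which is full-image (453,292). It is clearly smaller than the other two and measures 60 mm on its rim plane, so it is the right one.

```bash
sed -i 's/^def cam(n):/import functools\n@functools.lru_cache(None)\ndef cam(n):/' h.py; python3 - <<'E'
from h import *
from scipy.optimize import least_squares
def blobs(n):
    im=r.snapshot(n);hsv=cv2.cvtColor(im,cv2.COLOR_BGR2HSV);m=cv2.inRange(hsv,(100,110,50),(125,255,255))
    m[:,:150]=0;m[:140]=0
    k,l,st,ce=cv2.connectedComponentsWithStats(m);o=[]
    for i in range(1,k):
        if st[i,4]>60:
            c,_=cv2.findContours((l==i).astype(np.uint8),0,1);c=c[0][:,0]
            o.append((l==i,ce[i]))
            print(n,st[i],ce[i].astype(int),cv2.approxPolyDP(cv2.convexHull(c),3,True)[:,0].tolist() if st[i,4]>1500 or ce[i][0]<400 else '')
    return o
B={n:blobs(n) for n in("top","side")}
# dish: silhouette model fit of hull of both circles, in both views
a=np.linspace(0,2*np.pi,60)
def hull(n,x,y,rad,h):
    P=[proj(n,(x+rad*np.cos(t),y+rad*np.sin(t),z)) for z in(0,h) for t in a]
    return cv2.convexHull(np.float32(P))
for n,c0 in(("top",(453,292)),("side",(420,218))):
    m=min(B[n],key=lambda b:np.hypot(*(b[1]-c0)))[0]
    v,u=np.nonzero(m);t=np.array([u.min(),u.max(),v.min(),v.max()])+[-.5,.5,-.5,.5]
    def f(p):
        H=hull(n,p[0],p[1],.031,.036)[:,0];return [H[:,0].min()-t[0],H[:,0].max()-t[1],H[:,1].min()-t[2],H[:,1].max()-t[3]]
    s=least_squares(f,[.475,-.34]);print(n,"dish",s.x.round(4),np.round(s.fun,1))
E
```

```text
top [ 208  149  103   89 8073] [259 193] [[217, 150], [309, 153], [305, 235], [209, 232]]
top [490 267  36  32 879] [507 282] 
top [441 281  24  24 437] [452 292] 
top [309 299  66   9 371] [341 303] [[309, 300], [370, 302], [374, 306], [309, 304]]
top [419 330  34  34 875] [435 346] 
side [425 178  27  27 557] [437 191] 
side [ 172  191  131   93 6169] [236 235] [[246, 191], [302, 232], [228, 283], [172, 235]]
side [410 209  21  22 331] [419 219] 
side [438 235  31  31 722] [451 249] 
side [346 254  46  49 685] [367 278] [[390, 254], [388, 269], [347, 302], [347, 287]]
top dish [ 0.475 -0.34 ] [-4.1  0.8 -0.6  1.8]
side dish [ 0.475 -0.34 ] [-2.6  1.  -1.   1.9]
```

```bash
python3 - <<'E'
from h import *
from scipy.optimize import least_squares
a=np.linspace(0,2*np.pi,120)
for n,t in(("top",(440.5,464.5,280.5,304.5)),("side",(409.5,430.5,208.5,230.5))):
    def f(p):
        H=np.array([proj(n,(p[0]+.031*np.cos(q),p[1]+.031*np.sin(q),z)) for z in(0,.036) for q in a])
        return [H[:,0].min()-t[0],H[:,0].max()-t[1],H[:,1].min()-t[2],H[:,1].max()-t[3]]
    s=least_squares(f,[.47,-.33]);print(n,"dish",s.x.round(4),np.round(s.fun,1))
L=[("top",(.1,.2,.166),(217,150)),("top",(.1,-.02,.166),(309,153)),("top",(-.1,-.02,.156),(305,235)),("top",(-.1,.2,.156),(209,232)),
("side",(.1,-.02,.166),(246,191)),("side",(.1,.2,.166),(172,235)),("side",(-.1,.2,.156),(228,283)),("side",(-.1,-.02,.156),(302,232))]
D=[("top",(.012,-.03,.058),(309,300)),("top",(0,-.19,.008),(374,306)),("side",(0,-.19,.058),(390,254)),("side",(0,-.03,.058),(347,287)),("side",(0,-.03,.008),(347,302)),("side",(0,-.19,.008),(388,269))]
def W(p,b): c,s=np.cos(p[2]),np.sin(p[2]);return (p[0]+c*b[0]-s*b[1],p[1]+s*b[0]+c*b[1],b[2])
def f(p):
    e=[proj(n,W(p,b))-u for n,b,u in L]+[proj(n,W(p,(b[0]-.101-p[3],b[1],b[2])))-u for n,b,u in D]
    return np.ravel(e)
s=least_squares(f,[.67,.02,0,.13],loss="soft_l1");p=s.x;print(p.round(4),f(p).round(1).reshape(-1,2).tolist())
for k,b in(("floor",(-.009-p[3],-.11,.013)),("front",(-.101-p[3],-.11,.03)),("bar",(-.145,.09,.161)),("openL",(-.1,-.11,0)),("hinge",(.1,.09,.156))): print(k,np.round(W(p,b),4))
E
```

```text
top dish [ 0.4765 -0.344 ] [-2.5  2.4 -1.2  1.2]
side dish [ 0.4747 -0.3435] [-1.9  1.8 -1.5  1.3]
[ 0.6899  0.0272 -0.0599  0.1333] [[-1.0, -2.4], [1.5, -1.0], [0.3, 2.5], [-0.9, 0.5], [-0.6, -1.4], [-1.0, -1.0], [1.2, 1.3], [1.4, -0.1], [-0.8, -3.9], [-1.0, 0.2], [0.5, -1.1], [1.0, 1.5], [-0.2, 0.2], [0.3, -2.4]]
floor [ 0.5413 -0.0741  0.013 ]
front [ 0.4494 -0.0686  0.03  ]
bar [0.5505 0.1257 0.161 ]
openL [ 0.5835 -0.0766  0.    ]
hinge [0.7951 0.1111 0.156 ]
```

The dish is at (0.4755, -0.344). The box yaw is -0.06 and the drawer is out 0.133. These agree between the two views and with the sizes given.

Emit:
play_rows(translation=[[0.0383, -0.018, 0], [0.0383, -0.018, 0], [0.0383, -0.018, 0], [0.0383, -0.018, 0], [0.0383, -0.018, 0], [0.0383, -0.018, 0], [0.0383, -0.018, 0], [0.0383, -0.018, 0], [0.0383, -0.018, 0], [0.0383, -0.018, 0], [0, 0, 0.03], [0, 0, 0.03], [0, 0, 0]], delta_rot=[[0, 0, 0], [0, 0, 0], [0, 0, 0], [0, 0, 0], [0, 0, 0], [0, 0, 0], [0, 0, 0], [0, 0, 0], [0, 0, 0], [0, 0, 0], [0, 0, 8.4], [0, 0, 8.4], [0, 0, 0]], grip=[1, 1, 1, 1, 1, 1, 1, 1, 1, 1, 1, 1, 1], squeeze=15)

```text
clock: 2.82
tool_pos: [0.4747, -0.3432, 0.241]
eef_rot: [1.0, -0.029, -0.002, -0.001]
contact_force: [-0.3, 0.9, 0.3]
opening: 1.0
finger_force: 0.0
```

```bash
python3 - <<'E'
from h import *
s=r.get_state();print(s["q"].round(3),s["tool_pos"].round(4),s["contact_force"].round(1));M=Ro.from_quat(s["eef_rot"]).as_matrix();print(M.round(3))
print("to dish",(M.T@(np.array([.4755,-.344,.069])-s["tool_pos"])).round(4))
E
```

```text
[ 0.582  0.715 -0.06   1.749  0.062  0.684 -1.14 ] [ 0.4747 -0.3432  0.241 ] [-0.3  0.9  0.3]
[[ 0.998 -0.057 -0.004]
 [-0.057 -0.998  0.002]
 [-0.004 -0.002 -1.   ]]
to dish [0.0016 0.001  0.172 ]
```

Emit:
play_rows(translation=[[0.0005, 0.001, 0.035], [0.0005, 0, 0.035], [0, 0, 0.035], [0, 0, 0.035], [0, 0, 0.022], [0, 0, 0.01], [0, 0, 0], [0, 0, 0], [0, 0, 0], [0, 0, 0], [0, 0, 0], [0, 0, 0]], delta_rot=[[0, 0, 0], [0, 0, 0], [0, 0, 0], [0, 0, 0], [0, 0, 0], [0, 0, 0], [0, 0, 0], [0, 0, 0], [0, 0, 0], [0, 0, 0], [0, 0, 0], [0, 0, 0]], grip=[1, 1, 1, 1, 1, 1, 1, 0.2, -0.2, -0.6, -1, -1])

```text
clock: 4.32
tool_pos: [0.477, -0.3449, 0.0713]
eef_rot: [1.0, -0.029, 0.0, -0.0]
contact_force: [0.2, 2.0, 5.8]
opening: 0.666
finger_force: 14.5
```

Emit:
play_rows(translation=[[0, 0, -0.01], [0, 0, -0.025], [0, 0, -0.035], [0, 0, -0.035], [0, 0, -0.025], [0, 0, -0.01], [0, 0, 0]], delta_rot=[[0, 0, 0], [0, 0, 0], [0, 0, 0], [0, 0, 0], [0, 0, 0], [0, 0, 0], [0, 0, 0]], grip=[-1, -1, -1, -1, -1, -1, -1])

```text
clock: 5.2
tool_pos: [0.4765, -0.3455, 0.2109]
eef_rot: [1.0, -0.03, 0.0, 0.0]
contact_force: [0.0, 0.6, -1.3]
opening: 0.666
finger_force: 15.0
```

```bash
python3 - <<'E'
from h import *
s=r.get_state();print(s["q"].round(3),s["tool_pos"].round(4),s["contact_force"].round(2),s["opening"],s["finger_force"])
o=[]
for n in("top","side"):
    im=r.snapshot(n);u,v=proj(n,s["tool_pos"]-[0,0,.045]).astype(int);print(u,v)
    o.append(cv2.resize(im[v-65:v+65,u-65:u+65],(390,390),interpolation=cv2.INTER_CUBIC))
cv2.imwrite("pics/g1.png",np.hstack(o))
E
```

```text
[ 0.582  0.76  -0.058  1.767  0.07   0.616 -1.147] [ 0.4765 -0.3455  0.2109] [ 0.02  0.61 -1.25] 0.6656882820105288 15.00943242412177
470 286
428 175
```

View pics/g1.png

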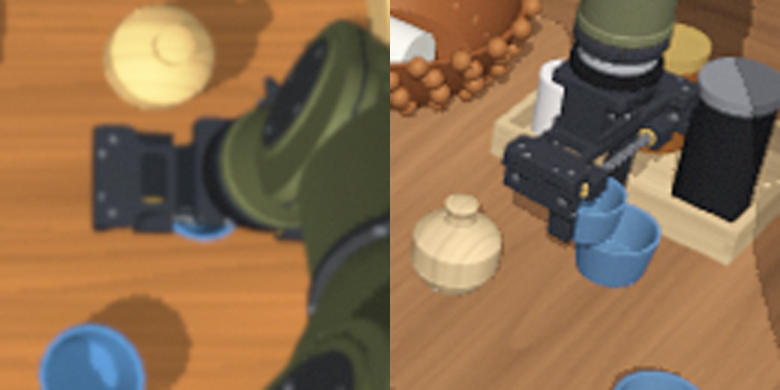

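```bash
python3 - <<'E'
from h import *
tp=r.get_state()["tool_pos"];c=tp[:2];zb=tp[2]-.0713
o=[]
for n in("top","side"):
    im=r.snapshot(n);hsv=cv2.cvtColor(im,cv2.COLOR_BGR2HSV);m=cv2.inRange(hsv,(100,100,40),(125,255,255))
    u,v=proj(n,tp-[0,0,.045]).astype(int)
    w=np.zeros_like(m);w[v-20:v+25,u-25:u+25]=m[v-20:v+25,u-25:u+25]
    vv,uu=np.nonzero(w);print(n,uu.min(),uu.max(),vv.min(),vv.max())
    for dx in(0,-.006,-.012,-.018):
        H=np.array([proj(n,(c[0]+dx+.031*np.cos(q),c[1]+.031*np.sin(q),zb+z)) for z in(0,.036) for q in np.linspace(0,6.28,90)])
        print(dx,H.min(0).round(1),H.max(0).round(1))
E
```

```text
top 462 480 296 300
0 [452.5 271.7] [485.8 301.7]
-0.006 [452.6 274.4] [486.  304.5]
-0.012 [452.8 277.2] [486.2 307.2]
-0.018 [453. 280.] [486.4 310. ]
side 423 452 169 200
0 [414.8 166.1] [441.3 192.1]
-0.006 [416.7 167. ] [443.4 193.1]
-0.012 [418.7 168. ] [445.5 194.1]
-0.018 [420.7 168.9] [447.6 195.1]
```

The dish is held level and centred to about 2 mm.

Emit:
play_rows(translation=[[0.001, -0.012, 0], [0.003, -0.03, 0], [0.004, -0.04, 0], [0.005, -0.045, 0], [0.005, -0.045, 0], [0.005, -0.045, 0], [0.004, -0.035, 0], [0.003, -0.0226, 0], [0, 0, 0], [0, 0, 0.02], [0, 0, 0.03], [0, 0, 0.03], [0, 0, 0.02], [0, 0, 0]], delta_rot=[[0, 0, 0], [0, 0, 0], [0, 0, 0], [0, 0, 0], [0, 0, 0], [0, 0, 0], [0, 0, 0], [0, 0, 0], [0, 0, 0], [0, 0, 0], [0, 0, 0], [0, 0, 0], [0, 0, 0], [0, 0, 0]], grip=[-1, -1, -1, -1, -1, -1, -1, -1, -1, -1, -1, -1, -1, -1])

```text
clock: 7.15
tool_pos: [0.5216, -0.0741, 0.1095]
eef_rot: [1.0, -0.031, -0.002, 0.0]
contact_force: [0.2, 0.5, -1.4]
opening: 0.662
finger_force: 15.0
```

```bash
python3 - <<'E'
from h import *
s=r.get_state();M=Ro.from_quat(s["eef_rot"]).as_matrix();print(s["tool_pos"].round(4),s["q"].round(3),s["contact_force"].round(2),s["opening"])
print("to place",(M.T@(np.array([.5223,-.073,.0843])-s["tool_pos"])).round(4))
im=r.snapshot("side");cv2.imwrite("pics/p1.png",cv2.resize(im[170:330,220:460],None,fx=3,fy=3,interpolation=cv2.INTER_CUBIC))
E
```

```text
[ 0.5216 -0.0741  0.1095] [ 0.05   0.884  0.006  1.994 -0.015  0.268 -1.564] [ 0.2   0.47 -1.36] 0.6620827330189173
to place [ 0.0007 -0.0012  0.0252]
```

View pics/p1.png

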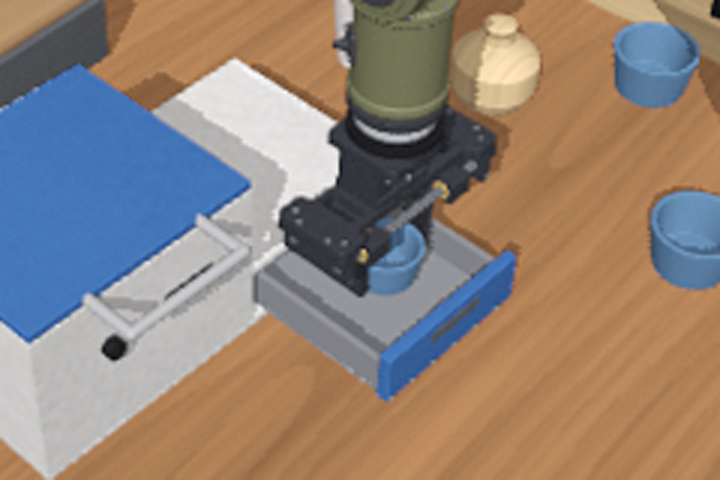

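The dish hangs over the drawer (crop ~(395,260)), clear of the walls and of the front panel.

Emit:
play_rows(translation=[[0, -0.001, 0.01], [0, 0, 0.008], [0, 0, 0.004], [0, 0, 0.002], [0, 0, 0.0015], [0, 0, 0]], delta_rot=[[0, 0, 0], [0, 0, 0], [0, 0, 0], [0, 0, 0], [0, 0, 0], [0, 0, 0]], grip=[-1, -1, -1, -1, -1, -1])

```text
clock: 7.95
tool_pos: [0.523, -0.0719, 0.0852]
eef_rot: [1.0, -0.03, 0.0, 0.0]
contact_force: [0.1, 0.2, -0.7]
opening: 0.663
finger_force: 15.0
```

Emit:
play_rows(translation=[[0, 0, 0.001], [0, 0, 0.001], [0, 0, 0]], delta_rot=[[0, 0, 0], [0, 0, 0], [0, 0, 0]], grip=[-1, -1, -1])

```text
clock: 8.32
tool_pos: [0.5231, -0.072, 0.0842]
eef_rot: [1.0, -0.03, 0.0, 0.0]
contact_force: [-1.5, 0.1, 7.7]
opening: 0.664
finger_force: 14.5
```

Emit:
play_rows(translation=[[0, 0, 0], [0, 0, 0], [0, 0, 0], [0, 0, 0], [0, 0, 0], [0, 0, -0.01], [0, 0, -0.03], [0, 0, -0.04], [0, 0, -0.04], [0, 0, -0.03], [0, 0, 0]], delta_rot=[[0, 0, 0], [0, 0, 0], [0, 0, 0], [0, 0, 0], [0, 0, 0], [0, 0, 0], [0, 0, 0], [0, 0, 0], [0, 0, 0], [0, 0, 0], [0, 0, 0]], grip=[0.4, 0.5, 0.65, 0.75, 0.75, 0.75, 0.75, 0.75, 0.75, 0.75, 0.75])

```text
clock: 9.7
tool_pos: [0.5241, -0.0721, 0.2358]
eef_rot: [1.0, -0.03, 0.003, 0.0]
contact_force: [-0.8, -0.1, -0.1]
opening: 0.875
finger_force: 0.0
```

```bash
python3 - <<'E'
from h import *
s=r.get_state();print(s["tool_pos"].round(4),s["q"].round(3),s["contact_force"].round(2),s["opening"])
im=r.snapshot("side");cv2.imwrite("pics/p2.png",cv2.resize(im[170:330,220:460],None,fx=2,fy=2,interpolation=cv2.INTER_CUBIC))
E
```

```text
[ 0.5241 -0.0721  0.2358] [ 0.04   0.661  0.016  1.933 -0.018  0.543 -1.563] [-0.77 -0.13 -0.14] 0.8745800921688144
```

View pics/p2.png

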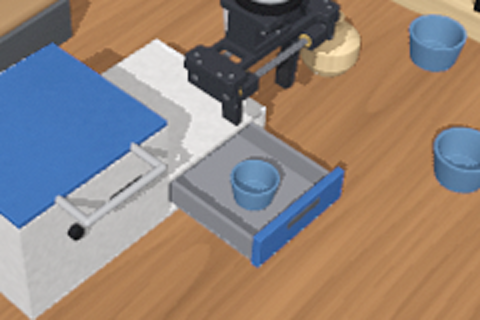

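The dish stands upright in the open part of the drawer, at crop (255,185). Before pushing I'll tilt the tool a little, which shows me the arm's geometry at the wrist, and close the fingers.

Emit:
play_rows(translation=[[0, 0, 0], [0, 0, 0], [0, 0, 0]], delta_rot=[[0, -10, 0], [0, -10, 0], [0, 0, 0]], grip=[-1, -1, -1])

```text
clock: 10.12
tool_pos: [0.5238, -0.0716, 0.2308]
eef_rot: [0.984, -0.029, -0.174, -0.005]
contact_force: [0.2, -0.4, -0.8]
opening: 0.558
finger_force: 0.0
```

```bash
cat >> h.py <<'E'
from scipy.optimize import least_squares
DAT=[(.884,1.994,.268,.5268,.1095),(.661,1.933,.543,.529,.2358),(.76,1.767,.616,.5886,.2109),(.690,1.566,.9025,.6245,.302),(.715,1.749,.684,.5858,.241)]
def fk(L,q2,q4,q6): a,b,c=q2,q2+q4,q2+q4+q6;return np.array([L[4]+L[1]*np.sin(a)+L[2]*np.sin(b)+L[3]*np.sin(c),L[0]+L[1]*np.cos(a)+L[2]*np.cos(b)+L[3]*np.cos(c)])
def fit(extra):
    D=DAT+extra;s=least_squares(lambda L:np.ravel([fk(L,*d[:3])-d[3:] for d in D]),[.3,.5,.4,.2,0]);return s.x,s.fun
def ik(L,rr,z,tilt): # tilt forward from down, rad
    s=least_squares(lambda q:np.r_[fk(L,*q)-[rr,z],(q.sum()-(np.pi-tilt))],[.7,1.9,.5]);return s.x,abs(s.fun).max()
E
python3 - <<'E'
from h import *
s=r.get_state();q=s["q"];t=s["tool_pos"];print(t.round(4),q.round(3),Ro.from_quat(s["eef_rot"]).as_matrix().round(3)[:,2])
L,f=fit([(q[1],q[3],q[5],np.hypot(t[0],t[1]),t[2])]);print(L.round(4),abs(f).max())
for nm,rr,z,T in [("push0",.42,.10,0),("push0",.42,.10,-20),("push0",.42,.1,-30),("push1",.57,.10,0),("push1",.57,.10,-20),("push1",.57,.1,20)]+[("lid0",np.hypot(.5505-.045*np.sin(np.radians(a)),.1257),.161+.045*np.cos(np.radians(a)),a) for a in(30,45,60,80)]+[("lid1",np.hypot(.6255-.045*np.sin(np.radians(a)),.121),.333+.045*np.cos(np.radians(a)),a) for a in(30,45,60,80)]:
    x,e=ik(L,rr,z,np.radians(T));print(nm,T,x.round(2),round(e,3))
E
```

```text
[ 0.5238 -0.0716  0.2308] [ 0.036  0.788  0.027  1.673 -0.023  1.031 -1.557] [-0.342  0.02  -0.939]
[0.3489 0.5636 0.3459 0.2632 0.0017] 0.0008306382849854188
push0 0 [ 0.88  2.31 -0.04] 0.0
push0 -20 [0.92 2.05 0.52] 0.0
push0 -30 [0.98 1.92 0.76] 0.0
push1 0 [0.92 1.87 0.35] 0.0
push1 -20 [1.02 1.58 0.89] 0.0
push1 20 [ 0.92  2.14 -0.26] 0.0
lid0 30 [ 0.72  2.31 -0.42] 0.0
lid0 45 [ 0.86  2.52 -1.03] 0.0
lid0 60 [ 1.13  2.67 -1.71] 0.0
lid0 80 [ 2.58  3.59 -4.43] 0.0
lid1 30 [0.46 1.94 0.22] 0.0
lid1 45 [ 0.46  2.18 -0.28] 0.0
lid1 60 [ 0.56  2.38 -0.85] 0.0
lid1 80 [ 0.85  2.56 -1.66] 0.0
```

Emit:
play_rows(translation=[[-0.0206, 0.0053, 0.0075], [-0.0206, 0.0053, 0.0075], [-0.0206, 0.0053, 0.0075], [-0.0206, 0.0053, 0.0075], [0, 0, 0], [0.0114, 0, 0.0312], [0.0114, 0, 0.0312], [0.0114, 0, 0.0312], [0.0114, 0, 0.0312], [0, 0, 0], [0, 0, 0]], delta_rot=[[0, 0, 0], [0, 0, 0], [0, 0, 0], [0, 0, 0], [0, 0, 0], [0, 0, 0], [0, 0, 0], [0, 0, 0], [0, 0, 0], [0, 0, 0], [0, 0, 0]], grip=[-1, -1, -1, -1, -1, -1, -1, -1, -1, -1, -1])

```text
clock: 11.5
tool_pos: [0.435, -0.0878, 0.101]
eef_rot: [0.985, -0.029, -0.173, -0.005]
contact_force: [-0.1, -0.8, -0.5]
opening: 0.001
finger_force: 0.0
```

```bash
python3 - <<'E'
from h import *
s=r.get_state();t=s["tool_pos"];M=Ro.from_quat(s["eef_rot"]).as_matrix();print(t.round(4),s["q"].round(3),s["contact_force"].round(2),s["opening"])
for nm,P in(("align",(.435,-.088,.098)),("contact",(.452,-.0885,.098)),("home",(.585,-.0965,.098))): print(nm,(M.T@(np.array(P)-t)).round(4))
b=np.array([np.cos(.0599),-np.sin(.0599),0]);print("box x in tool",(M.T@b).round(4))
E
```

```text
[ 0.435  -0.0878  0.101 ] [ 0.08   0.932  0.015  1.982 -0.002  0.575 -1.537] [-0.13 -0.82 -0.45] 0.0009381738801700199
align [0.0011 0.0002 0.0028]
contact [ 0.017  -0.0003 -0.003 ]
home [ 0.1423 -0.0002 -0.0484]
box x in tool [ 9.403e-01  6.000e-04 -3.404e-01]
```

Emit:
play_rows(translation=[[0.0047, 0, -0.0017], [0.0047, 0, -0.0017], [0.0047, 0, -0.0017], [0.0047, 0, -0.0017], [0.0075, 0, -0.0027], [0.0094, 0, -0.0034], [0.0094, 0, -0.0034], [0.0094, 0, -0.0034], [0.0094, 0, -0.0034], [0.0094, 0, -0.0034], [0.0094, 0, -0.0034], [0.0094, 0, -0.0034], [0.0094, 0, -0.0034], [0.0094, 0, -0.0034], [0.0094, 0, -0.0034], [0.0066, 0, -0.0024], [0.0038, 0, -0.0014], [0, 0, 0]], delta_rot=[[0, 0, 0], [0, 0, 0], [0, 0, 0], [0, 0, 0], [0, 0, 0], [0, 0, 0], [0, 0, 0], [0, 0, 0], [0, 0, 0], [0, 0, 0], [0, 0, 0], [0, 0, 0], [0, 0, 0], [0, 0, 0], [0, 0, 0], [0, 0, 0], [0, 0, 0], [0, 0, 0]], grip=[-1, -1, -1, -1, -1, -1, -1, -1, -1, -1, -1, -1, -1, -1, -1, -1, -1, -1])

```text
clock: 13.75
tool_pos: [0.5738, -0.0958, 0.0998]
eef_rot: [0.985, -0.029, -0.173, -0.005]
contact_force: [-0.4, -1.1, -0.2]
opening: 0.005
finger_force: 0.1
```

```bash
python3 - <<'E'
from h import *
s=r.get_state();print(s["tool_pos"].round(4),s["q"].round(3),s["contact_force"].round(2))
im=r.snapshot("side");cv2.imwrite("pics/p3.png",cv2.resize(im[170:330,220:460],None,fx=3,fy=3,interpolation=cv2.INTER_CUBIC))
E
```

```text
[ 0.5738 -0.0958  0.0998] [ 0.071  1.031  0.023  1.543 -0.013  0.915 -1.534] [-0.44 -1.06 -0.17]
```

View pics/p3.png

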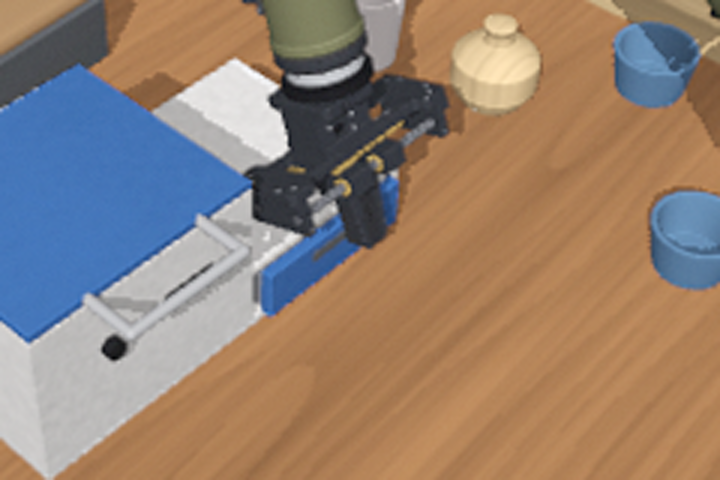

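The drawer is nearly shut, with its front at crop (330,240). I'll finish in small steps and watch the force.

Emit:
play_rows(translation=[[0.0028, 0, -0.001], [0.0028, 0, -0.001], [0.0028, 0, -0.001], [0, 0, 0]], delta_rot=[[0, 0, 0], [0, 0, 0], [0, 0, 0], [0, 0, 0]], grip=[-1, -1, -1, -1])

```text
clock: 14.3
tool_pos: [0.5823, -0.0964, 0.0999]
eef_rot: [0.984, -0.029, -0.173, -0.005]
contact_force: [-2.6, 0.2, -0.5]
opening: 0.005
finger_force: 0.7
```

Emit:
play_rows(translation=[[0.0019, 0, -0.0007], [0.0019, 0, -0.0007], [0, 0, 0]], delta_rot=[[0, 0, 0], [0, 0, 0], [0, 0, 0]], grip=[-1, -1, -1])

```text
clock: 14.68
tool_pos: [0.583, -0.0965, 0.0998]
eef_rot: [0.984, -0.029, -0.178, -0.006]
contact_force: [-7.9, 2.4, 1.8]
opening: 0.008
finger_force: 4.1
```

Emit:
play_rows(translation=[[0, 0, 0], [-0.0188, 0, 0.0068], [-0.0376, 0, 0.0136], [-0.0137, 0, -0.0376], [-0.0137, 0, -0.0376], [-0.0137, 0, -0.0376], [-0.0137, 0, -0.0376], [0, 0, 0], [0, 0, 0], [0, 0, 0], [0, 0, 0], [0, 0, 0], [0, 0, 0], [0, 0, 0], [0, 0, 0], [0, 0, 0], [0, 0, 0], [0, 0, 0], [0, 0, 0]], delta_rot=[[0, 0, 0], [0, 0, 0], [0, 0, 0], [0, 0, 0], [0, 0, 0], [0, 0, 0], [0, 0, 0], [0, 10, 0], [0, 10, 0], [0, 0, -10], [0, 0, -10], [0, 0, -10], [0, 0, -10], [0, 0, -10], [0, 0, -10], [0, 0, -10], [0, 0, -10], [0, 0, -10], [0, 0, 0]], grip=[-1, -1, -1, -1, -1, -1, -1, -0.3, -0.3, -0.3, -0.3, -0.3, -0.3, -0.3, -0.3, -0.3, -0.3, -0.3, -0.3])

```text
clock: 17.05
tool_pos: [0.5269, -0.0939, 0.2606]
eef_rot: [0.729, 0.685, 0.001, 0.001]
contact_force: [0.1, 0.1, -0.3]
opening: 0.348
finger_force: 0.0
```

```bash
python3 - <<'E'
from h import *
s=r.get_state();t=s["tool_pos"];M=Ro.from_quat(s["eef_rot"]).as_matrix();print(t.round(4),s["q"].round(3),s["contact_force"].round(2),s["opening"]);print(M.round(3))
for n in("top","side"):
    im=r.snapshot(n)
    if n=="side": cv2.imwrite("pics/p4.png",cv2.resize(im[170:330,180:420],None,fx=3,fy=3,interpolation=cv2.INTER_CUBIC))
for P in((.5505,.1257,.27),(.5505,.1257,.206)): print((M.T@(np.array(P)-t)).round(4))
# predicted bar ends, drawer face corners at d=0 in side pixels
p=[.6899,.0272,-.0599]
W=lambda b:(p[0]+np.cos(p[2])*b[0]-np.sin(p[2])*b[1],p[1]+np.sin(p[2])*b[0]+np.cos(p[2])*b[1],b[2])
for b in((-.145,.035,.161),(-.145,.145,.161),(-.101,-.03,.058),(-.101,-.03,.008),(-.101,-.19,.008)): q=proj("side",W(b));print(b,q.round(1),((q-[180,170])*3).astype(int))
E
```

```text
[ 0.5269 -0.0939  0.2606] [ 0.365  0.658 -0.451  1.875  0.426  0.702 -0.396] [ 0.12  0.07 -0.26] 0.3484839174836745
[[ 0.062  0.998  0.002]
 [ 0.998 -0.062  0.   ]
 [ 0.     0.002 -1.   ]]
[ 0.2206  0.0099 -0.0093]
[0.2206 0.0098 0.0547]
(-0.145, 0.035, 0.161) [300.5 252.6] [361 247]
(-0.145, 0.145, 0.161) [263.4 279.8] [250 329]
(-0.101, -0.03, 0.058) [306.7 259.2] [379 267]
(-0.101, -0.03, 0.008) [306.6 272.9] [379 308]
(-0.101, -0.19, 0.008) [348.6 240.7] [505 212]
```

View pics/p4.png

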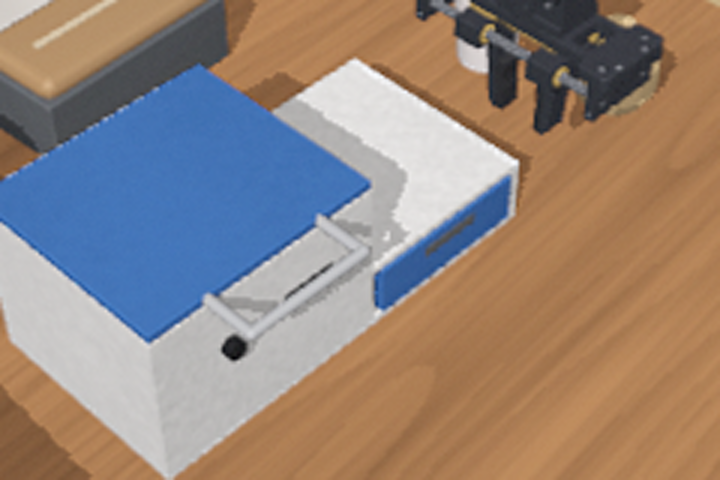

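The drawer is home: its corners match the predicted (379,267) and (505,212). The bar runs from (365,255) to (250,330), as predicted. Next I move over the bar and grip it.

Emit:
play_rows(translation=[[0.035, 0.0015, 0], [0.05, 0.0022, 0], [0.05, 0.0022, 0], [0.05, 0.0022, 0], [0.0356, 0.0018, 0], [0, 0, 0], [0, 0, 0.02], [0, 0, 0.02], [0, 0, 0.0137], [0, 0, 0], [0, 0, 0], [0, 0, 0], [0, 0, 0], [0, 0, 0]], delta_rot=[[0, 0, 0], [0, 0, 0], [0, 0, 0], [0, 0, 0], [0, 0, 0], [0, 0, 0], [0, 0, 0], [0, 0, 0], [0, 0, 0], [0, 0, 0], [0, 0, 0], [0, 0, 0], [0, 0, 0], [0, 0, 0]], grip=[-0.3, -0.3, -0.3, -0.3, -0.3, -0.3, -0.3, -0.3, -0.3, -0.3, -1, -1, -1, -1], squeeze=25)

```text
clock: 18.9
tool_pos: [0.5497, 0.1264, 0.2071]
eef_rot: [0.728, 0.686, 0.001, 0.0]
contact_force: [2.6, -1.3, 2.1]
opening: 0.093
finger_force: 24.3
```

```bash
python3 - <<'E'
from h import *
s=r.get_state();t=s["tool_pos"];M=Ro.from_quat(s["eef_rot"]).as_matrix();print(t.round(4),s["q"].round(3),s["contact_force"].round(2),s["opening"],s["finger_force"]);print(M.round(3))
b=np.array([np.cos(.0599),-np.sin(.0599),0]);z=np.array([0,0,1])
pos=lambda a:.245*(-np.cos(a)*b+np.sin(a)*z)+.005*(np.sin(a)*b+np.cos(a)*z)
N=18;A=.785*(1-np.cos(np.linspace(0,np.pi,N+1)))/2
for i in range(N): print((M.T@(pos(A[i+1])-pos(A[i]))).round(4).tolist(),end=",")
E
```

```text
[0.5497 0.1264 0.2071] [-0.089  0.761 -0.371  1.835  0.442  0.626 -0.79 ] [ 2.64 -1.25  2.07] 0.09273691192929183 24.326072484254837
[[ 0.06   0.998  0.002]
 [ 0.998 -0.06   0.   ]
 [ 0.     0.002 -1.   ]]
[0.0, 0.0, -0.0015],[0.0, 0.0002, -0.0043],[0.0, 0.0004, -0.0071],[0.0, 0.0009, -0.0096],[0.0, 0.0016, -0.0117],[0.0, 0.0026, -0.0135],[0.0, 0.0038, -0.0147],[0.0, 0.005, -0.0154],[0.0, 0.0062, -0.0155],[0.0, 0.0072, -0.015],[0.0, 0.008, -0.0141],[0.0, 0.0083, -0.0127],[0.0, 0.0082, -0.011],[0.0, 0.0076, -0.0091],[0.0, 0.0064, -0.0071],[0.0, 0.0049, -0.0051],[0.0, 0.0031, -0.003],[0.0, 0.0011, -0.001],
```

The opening of about 8–10 mm at 24 N means the bar is held. Now I lift it along the hinge arc.

Emit:
play_rows(translation=[[0, 0, -0.0015], [0, 0.0002, -0.0043], [0, 0.0004, -0.0071], [0, 0.0009, -0.0096], [0, 0.0016, -0.0117], [0, 0.0026, -0.0135], [0, 0.0038, -0.0147], [0, 0.005, -0.0154], [0, 0.0062, -0.0155], [0, 0.0072, -0.015], [0, 0.008, -0.0141], [0, 0.0083, -0.0127], [0, 0.0082, -0.011], [0, 0.0076, -0.0091], [0, 0.0064, -0.0071], [0, 0.0049, -0.0051], [0, 0.0031, -0.003], [0, 0.0011, -0.001], [0, 0, 0], [0, 0, 0]], delta_rot=[[0, 0, 0], [0, 0, 0], [0, 0, 0], [0, 0, 0], [0, 0, 0], [0, 0, 0], [0, 0, 0], [0, 0, 0], [0, 0, 0], [0, 0, 0], [0, 0, 0], [0, 0, 0], [0, 0, 0], [0, 0, 0], [0, 0, 0], [0, 0, 0], [0, 0, 0], [0, 0, 0], [0, 0, 0], [0, 0, 0]], grip=[-1, -1, -1, -1, -1, -1, -1, -1, -1, -1, -1, -1, -1, -1, -1, -1, -1, -1, -1, -1])

```text
clock: 21.4
tool_pos: [0.625, 0.1215, 0.3762]
eef_rot: [0.728, 0.686, 0.0, -0.0]
contact_force: [9.5, 0.9, -12.1]
opening: 0.09
finger_force: 25.6
```

```bash
python3 - <<'E'
from h import *
s=r.get_state();t=s["tool_pos"];print(t.round(4),s["q"].round(3),s["qd"].round(4),s["contact_force"].round(2),s["opening"],s["finger_force"])
h=np.array([.7951,.1111,.156]);print("angle",np.arctan2(t[2]-.045-.156,np.hypot(*(h-t)[:2]))-np.arctan2(5,245))
im=r.snapshot("side");cv2.imwrite("pics/p5.png",cv2.resize(im[110:350,140:460],None,fx=2.3,fy=2.3,interpolation=cv2.INTER_CUBIC))
E
```

```text
[0.625  0.1215 0.3762] [-0.019  0.66  -0.464  1.422  0.308  1.132 -0.589] [-0.0012 -0.0013  0.0007 -0.0002 -0.0012  0.0008 -0.0006] [  9.5    0.87 -12.13] 0.08991920941609603 25.639818906784058
angle 0.778770002120283
```

View pics/p5.png

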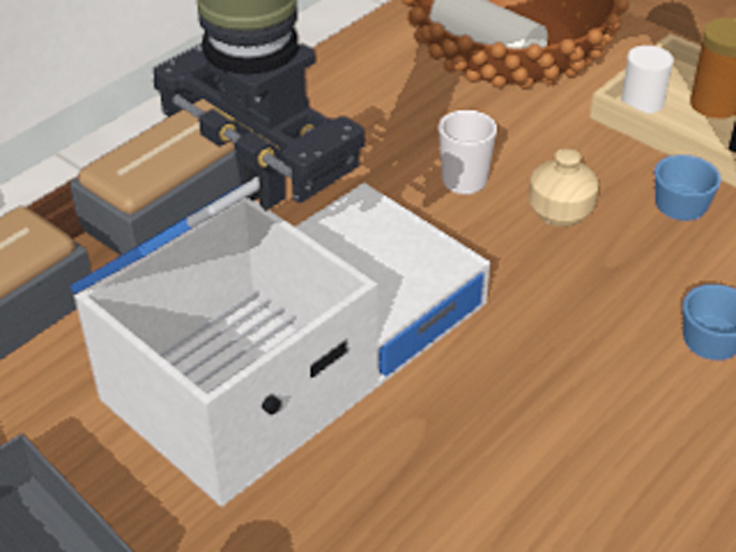

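The lid stands open, seen edge-on from (75,290) to (260,190), with the bar between the fingers. The drawer is shut and the bystanders are where they were. The angle comes out at 0.78 rad and the joints are still, so I hand in.

```bash
python3 -c "
from plant import r
print(r.finish_job())"
```

```text
the job is handed in; nothing more can be done
None
```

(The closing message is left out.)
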